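# Find the rocking cover on the surface plate

## Task

One of the three aluminium cover plates on the low surface plate in front of you is warped underneath: feeling your way down slowly, press lightly (about 5 N, in no case over 35 N) on an end of one after another as they lie, until you find the one that rocks, and hold that one rocked fully over for about half a second. Then pick it up and set it down gently, lying flat with its knob up, in the grey reject tray. Leave the two flat covers where they lie on the surface plate and do not disturb the rod, the bar or the gauge anvil.

Things in the scene. Friction and masses are not known exactly. Their poses are not given: they have to be found in the camera images.
- plate_top (a point): centre of the upper face of the fixed cast-iron surface plate, a dark level slab 275 mm (own x) by 170 mm (own y) whose top is 40 mm above the table. The three covers lie on it side by side in its x direction, about 88 mm apart, their lengths about along its y. A fixed monitor, 195 mm high, stands on the table left of it: go round or over
- cover_a_mid (a point): middle of one of three like-looking aluminium cover plates lying on the surface plate in random order: 50 (own x) by 110 (own y, its length) by 8 mm thick, with a steel knob, 18 mm in diameter, on the middle of its top; knob top 32 mm above the underside, grip it 14 to 32 mm above. This point is 16 mm above the underside, 8 mm above the upper face, own z up
- cover_b_mid (a point): the same as cover_a_mid, for another of the three covers
- cover_c_mid (a point): the same as cover_a_mid, for another of the three covers
- tray_floor (a point): centre of the inner floor of the grey fixed reject tray on the table, open at the top: inside 150 mm (own x) by 90 mm (own y), floor 3 mm above the table, rim 20 mm above the table, walls 3 mm thick. A cover fits in it with its length along the tray's x
- steel_rod: loose hexagonal steel rod, 78 mm long (own y), 9 mm wide, 8 mm high, lying on the surface plate between two covers; origin at the middle of its underside. A bystander
- steel_bar: loose ground steel bar, 42 mm long (own y), 12 mm wide, 9 mm high, lying on the surface plate between two covers; origin at the middle of its underside. A bystander
- anvil: loose dark stepped gauge anvil standing on the table left of the surface plate, behind the monitor: 70 mm wide, 65 mm high; origin at the middle of its underside. A bystander
- cover_a: this cover's  origin at the middle of its underside, axes as its mid point; 0.14 to 0.23 kg. Just one of the three is warped (crowned below): it too lies level, on a land 16 mm wide across its middle, but 0.5 N or more down on either end of its length sinks that end 2 mm (0.05 rad tilt); it rocks back when let go. The flat two do not give
- cover_b: this cover's  origin at the middle of its underside, axes as its mid point; 0.14 to 0.23 kg. Just one of the three is warped (crowned below): it too lies level, on a land 16 mm wide across its middle, but 0.5 N or more down on either end of its length sinks that end 2 mm (0.05 rad tilt); it rocks back when let go. The flat two do not give
- cover_c: this cover's  origin at the middle of its underside, axes as its mid point; 0.14 to 0.23 kg. Just one of the three is warped (crowned below): it too lies level, on a land 16 mm wide across its middle, but 0.5 N or more down on either end of its length sinks that end 2 mm (0.05 rad tilt); it rocks back when let go. The flat two do not give
- test_plate: the surface plate of point plate_top: origin on the table under its centre, axes as there
- tray: the tray of point tray_floor: origin on the table under its centre, axes as there

How it is judged:
By the outcome, as a careful person would: the job done as asked, in the order asked, and still so for the second after the job is handed in, with the robot touching nothing.
It also fails if it takes over 64 s, if anything falls off the work surface, if the arm or the gripper's body presses on something with over 40 N, if the wrist force passes 120 N, or if a joint passes its speed limit or range.

## Robot

A 6-joint arm with a two-finger parallel gripper is mounted at the origin on a cart in front of the work surface, level with it; the furniture and walls round the work are solid. World frame = base frame: x ahead of the robot, y to its left, z up, the work surface at z = 0. Lengths are in m, angles in rad, forces in N, time in s.
With the tool pointing down it reaches from about 0.4 to 0.825 m from the base axis. Payload 7 kg.
Tool frame: the origin (TCP) lies midway between the tips of the shut fingers; the grasp point (between the pads) lies hold_point_z behind it (hold_point_z is the distance from the TCP to the grasp point, in m); z points along the fingers, y is the line along which they close (so a half turn about z gives the same grasp; the last joint's range is limited). The gripper opens to 88 mm and grips with 3 to 60 N. Pads are 19 mm wide; open, the fingers measure 130 mm over their backs; the gripper's body (78 mm by 193 mm) begins 47 mm behind the grasp point.
Start: joints at [-0.921, 0.359, 0.012, 0, -1.224, -0.288], TCP at [0.239, -0.631, 0.227] pointing down, gripper open.
Joint ranges: [-3.07, 3.07], [-1.43, 2.12], [-1.02, 1.25], [-3.03, 1.67], [-3.05, -0], [-3.03, 3.03]. Speed limits (rad/s): [2.39, 2.39, 3.01, 3.14, 3.14, 3.14].

## Interface

Orientations are given as [roll, pitch, yaw] about the fixed x, y, z axes, in that order (R = Rz(yaw) Ry(pitch) Rx(roll)).
In Python, from station import * gives the robot as it stands.
- The arm moves only by the tool apply_moves, never from a script. Its argument "steps" is a list of rows, each an object with "translation": the shift along the world's x, y, z scaled (see below), a list of three; "rotation": the turn, a rotation vector about the world's x, y, z scaled (see below), a list of three. A call has exactly 10 rows; each row is the pose to reach, as a shift and turn from the pose commanded when the call began; what a row does not reach only later rows make up. The controller multiplies each number of a shift by 250 mm and each number of a turn by 30 degrees. A row lasts 1/12 s, in which the tool goes at most 41.7 mm and 7.16 degrees, less where a joint would pass 70% of its speed; a pose out of reach is approached as far as the arm can. A call with a number of a shift or a turn outside -1 to 1 is refused whole. A call with a gripper value outside its range is refused whole. "jaw" is the closure, from -1 (fully open) to 1 (shut), so that 0 is half open, set as the call begins (left out, the last holds). The fingers move at their own pace and stop on an object; "newtons" is the grip in N (left out, the last holds). Time passes only in rows, so rows that repeat a pose let the fingers close, or fill a call up. It gives the time, the measured TCP pose, the force, the opening and the grip force at its end, in the units of the state.
- get_state(): the state, without advancing time (a new reading comes with each control period).
- grab_frame(name): name is "scene" or "top" or "wrist"; returns the picture (384x512x3 uint8, blue, green, red); there is no depth.
- camera_model(name): a dict with "fx", "fy", "cx", "cy" (pixels), "xyz" and "rotation" of the camera in the world. Camera axes: x right, y down, z forward; pixel columns grow to the right and rows downward; lengths in m; the calibration is good to about 2 mm. A picture is of the moment at which its call begins: read the wrist's pose just before it. camera_model takes no time and is no camera call; for the wrist camera it gives the pose at the moment of the call.
- job_done(): hands the job in; it is judged then, once.
The state is a dict: "t": time; "q": joint angles; "qd": joint speeds; "joint_efforts": joint torques, N m; "eef_pos": TCP position; "ee_rot": TCP orientation; "force": force on the tool from outside, world axes, zero at the start; "moment": the same for the moment, N m; "width": finger opening in m; "gripper_force": force on a finger pad.
Only numpy, scipy, OpenCV 4.12 (cv2) and the standard library are available. Lean on these libraries where they do the work, as an engineer would, in place of code of your own. Each camera call takes 0.05 s, during which the arm holds its last target. There are 200 camera calls.

## Working session

There is one attempt and no reset: what is moved stays moved. The work goes in short steps, Python scripts to look and compute and a tool call to move; the robot and the scene stay as the last step left them, time stands still between calls to the robot, and variables do not carry over. Pictures are saved under pics/ and viewed, at most 10 in all, crops included, and the job is handed in when it is done.

Besides the shell and the picture viewer there is one more tool, called after ">>>" in YAML: its name, and indented under it one key for each argument. apply_moves: Moves the arm, as the interface text tells. Shifts and turns lie within -1 to 1; 1 stands for 250 mm of shift or 30 degrees of turn. Its arguments: {"type":"object","properties":{"steps":{"type":"array"},"jaw":{"type":"number"},"newtons":{"type":"number"}},"required":["steps"]}

```bash
mkdir -p pics; ls; python3 - <<'E'
from station import *
import cv2
s=get_state();print(s)
for n in("scene","top"):
    cv2.imwrite(f"pics/{n}0.png",grab_frame(n));print(n,camera_model(n))
E
```

```text
pics
{'t': 0.0, 'q': array([-9.20861515e-01,  3.59365452e-01,  1.10450103e-02, -3.71676481e-04,
       -1.22415349e+00, -2.88099865e-01]), 'qd': array([-0.0006971 ,  0.00115997, -0.00111309, -0.00025291, -0.00027364,
        0.00108029]), 'joint_efforts': array([-5.42303678e-04, -5.82724357e+01,  2.93059194e+01,  6.99701786e+00,
        7.06247418e-03, -1.53426822e-04]), 'eef_pos': array([ 0.23873227, -0.63081536,  0.22562668]), 'ee_rot': array([ 3.13988491e+00, -1.41707276e-04, -2.77988415e+00]), 'force': array([-0.23813344,  0.30149269,  0.10929225]), 'moment': array([ 0.00984476, -0.03750039,  0.03281523]), 'gripper_force': 0.0, 'width': 0.0875382160784674}
scene {'fx': 461.03604174345963, 'fy': 461.03604174345963, 'cx': 253.17186391892068, 'cy': 192.9869283092958, 'xyz': array([-0.15851759, -0.721291  ,  0.55889346]), 'rotation': array([-2.04614121, -0.01779861, -0.83552045])}
top {'fx': 361.84523897603356, 'fy': 361.84523897603356, 'cx': 250.61161078750695, 'cy': 190.24126751635785, 'xyz': array([ 0.40047483, -0.11877416,  0.91994562]), 'rotation': array([-2.99705209e+00,  1.57310494e-03, -1.54555339e+00])}
```

```bash
python3 - <<'E'
import cv2
for n in("scene","top"):
    cv2.imwrite(f"pics/{n}0b.png",cv2.resize(cv2.imread(f"pics/{n}0.png"),(800,600),interpolation=cv2.INTER_CUBIC))
E
```

```text
(no output)
```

View pics/top0b.png

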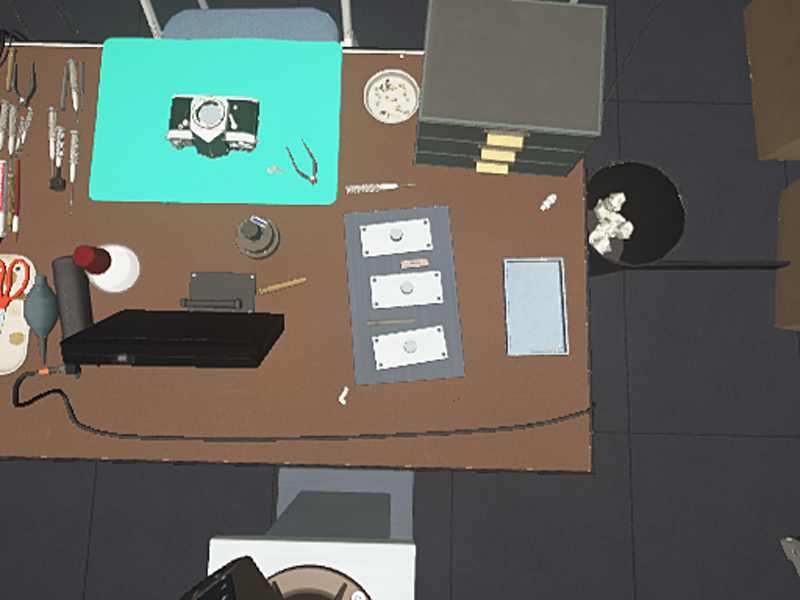

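View pics/scene0b.png

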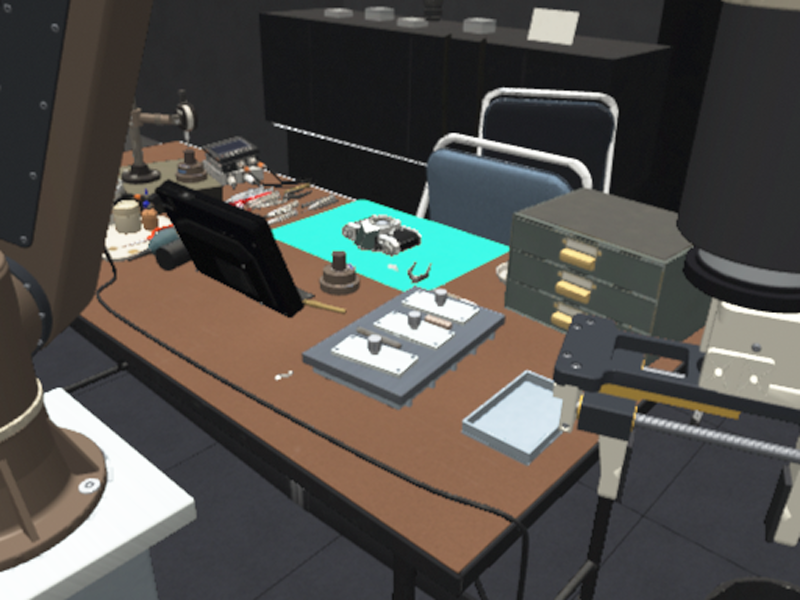

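```bash
python3 - <<'E'
import cv2
im=cv2.imread("pics/top0.png")[125:251,212:380]
cv2.imwrite("pics/crop.png",cv2.resize(im,None,fx=4.7,fy=4.7,interpolation=cv2.INTER_CUBIC))
E
```

```text
(no output)
```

View pics/crop.png

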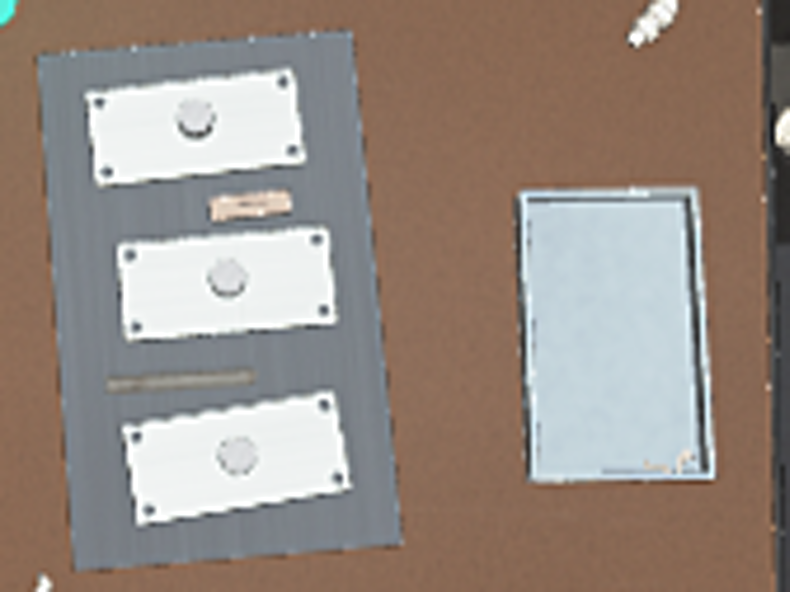

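```bash
cat > h.py <<'E'
import numpy as np
from station import *
from scipy.spatial.transform import Rotation as R
def unproj(cam,uv,z,rot=None):
    R_=R.from_euler('xyz',cam['rotation']).as_matrix(); uv=np.atleast_2d(uv).astype(float)
    d=np.c_[(uv[:,0]-cam['cx'])/cam['fx'],(uv[:,1]-cam['cy'])/cam['fy'],np.ones(len(uv))]@R_.T
    return cam['xyz']+d*((z-cam['xyz'][2])/d[:,2])[:,None]
E
python3 - <<'E'
from h import *
cam=camera_model("top");np.set_printoptions(precision=4,suppress=True)
def P(n,l,z):
    p=unproj(cam,(np.array(l)+.5)/4.7-.5+[212,125],z)[:,:2]
    if len(p)==4:
        e=[p[1]-p[0],p[2]-p[3],p[3]-p[0],p[2]-p[1]]
        a=[np.degrees(np.arctan2(v[1],v[0])) for v in e]
        print(n,p.mean(0),"lens",np.linalg.norm(e,axis=1),"ang",np.array(a))
    else: print(n,p)
P("far",[(86,95),(291,69),(305,160),(98,185)],.048)
P("mid",[(117,243),(329,228),(336,322),(127,340)],.048)
P("near",[(123,427),(333,393),(351,489),(138,523)],.048)
P("knobs",[(196,115),(228,275),(238,453)],.072)
P("plate",[(38,55),(353,31),(403,545),(75,571)],.04)
P("tray",[(517,190),(696,187),(716,479),(530,482)],.02)
P("rod",[(107,383),(254,376)],.048);P("bar",[(210,210),(292,200)],.049)
E
```

```text
far [ 0.6239 -0.1179] lens [0.1092 0.1093 0.049  0.0497] ang [ -81.133   -81.5358 -170.7089 -170.5853]
mid [ 0.5412 -0.1367] lens [0.1108 0.1085 0.0512 0.0496] ang [ -84.4562  -83.6025 -172.4425 -175.0723]
near [ 0.4508 -0.1433] lens [0.1093 0.11   0.0495 0.0499] ang [ -79.3531  -79.5496 -169.3906 -168.6729]
knobs [[ 0.6241 -0.1183]
 [ 0.5415 -0.1365]
 [ 0.4519 -0.1434]]
plate [ 0.5362 -0.1316] lens [0.1691 0.1685 0.2735 0.2735] ang [ -84.077   -84.0706 -173.881  -174.0032]
tray [ 0.5241 -0.3444] lens [0.0967 0.098  0.157  0.1571] ang [ -87.5932  -87.6376 -177.6746 -177.1994]
rod [[ 0.4876 -0.0759]
 [ 0.4931 -0.1515]]
bar [[ 0.5794 -0.1268]
 [ 0.5858 -0.1695]]
```

>>> apply_moves:
  steps:
    - {"translation": [0.04,0.09,0],"rotation": [0,0,0.09]}
    - {"translation": [0.09,0.18,0],"rotation": [0,0,0.18]}
    - {"translation": [0.13,0.27,0],"rotation": [0,0,0.27]}
    - {"translation": [0.18,0.36,0],"rotation": [0,0,0.36]}
    - {"translation": [0.22,0.45,0],"rotation": [0,0,0.45]}
    - {"translation": [0.26,0.54,0],"rotation": [0,0,0.54]}
    - {"translation": [0.31,0.63,0],"rotation": [0,0,0.63]}
    - {"translation": [0.35,0.72,0],"rotation": [0,0,0.72]}
    - {"translation": [0.4,0.81,0],"rotation": [0,0,0.81]}
    - {"translation": [0.44,0.888,0],"rotation": [0,0,0.88]}
  jaw: 1
  newtons: 20

```text
t: 0.93
eef_pos: [0.3492, -0.4078, 0.2263]
ee_rot: [3.141, 0.0, -2.316]
force: [-0.0, 0.3, 0.3]
width: 0.0265
gripper_force: 0.0
```

>>> apply_moves:
  steps:
    - {"translation": [0.04,0.09,-0.04],"rotation": [0,0,0.09]}
    - {"translation": [0.09,0.18,-0.08],"rotation": [0,0,0.18]}
    - {"translation": [0.13,0.27,-0.12],"rotation": [0,0,0.27]}
    - {"translation": [0.18,0.36,-0.16],"rotation": [0,0,0.36]}
    - {"translation": [0.22,0.45,-0.2],"rotation": [0,0,0.45]}
    - {"translation": [0.26,0.54,-0.24],"rotation": [0,0,0.54]}
    - {"translation": [0.31,0.63,-0.28],"rotation": [0,0,0.63]}
    - {"translation": [0.35,0.72,-0.32],"rotation": [0,0,0.72]}
    - {"translation": [0.4,0.81,-0.36],"rotation": [0,0,0.81]}
    - {"translation": [0.44,0.888,-0.4],"rotation": [0,0,0.88]}

```text
t: 1.77
eef_pos: [0.4593, -0.1859, 0.126]
ee_rot: [3.142, 0.0, -1.855]
force: [0.1, -0.9, -1.1]
width: 0.0008
gripper_force: 0.0
```

>>> apply_moves:
  steps:
    - {"translation": [0,0,0],"rotation": [0,0,0.09]}
    - {"translation": [0,0,0],"rotation": [0,0,0.18]}
    - {"translation": [0,0,0],"rotation": [0,0,0.27]}
    - {"translation": [0,0,0],"rotation": [0,0,0.36]}
    - {"translation": [0,0,0],"rotation": [0,0,0.45]}
    - {"translation": [0,0,-0.04],"rotation": [0,0,0.54]}
    - {"translation": [0,0,-0.08],"rotation": [0,0,0.63]}
    - {"translation": [0,0,-0.12],"rotation": [0,0,0.72]}
    - {"translation": [0,0,-0.16],"rotation": [0,0,0.81]}
    - {"translation": [0,0,-0.2],"rotation": [0,0,0.88]}

```text
t: 2.6
eef_pos: [0.4586, -0.1873, 0.0759]
ee_rot: [3.141, 0.0, -1.395]
force: [0.3, -0.1, 0.5]
width: 0.0001
gripper_force: 0.0
```

```bash
python3 - <<'E'
from h import *
import cv2
np.set_printoptions(precision=4,suppress=True)
print(camera_model("wrist"));s=get_state();print(s)
cv2.imwrite("pics/w1.png",grab_frame("wrist"))
import station;print([n for n in dir(station) if n[0]!='_'])
cam=camera_model("top");print(unproj(cam,[(415*.64,163*.64),(580*.64,175*.64)],0))
E
```

```text
{'fx': 290.72708632530515, 'fy': 290.72708632530515, 'cx': 254.53687121337686, 'cy': 191.61302347035812, 'xyz': array([ 0.4737, -0.2711,  0.2334]), 'rotation': array([ 2.8294, -0.0001, -2.9653])}
{'t': 2.6, 'q': array([ 0.0098,  0.2228, -0.5741, -0.0001, -0.7743,  0.1659]), 'qd': array([ 0.0005,  0.1717, -0.1331,  0.0006,  0.3021,  0.4209]), 'joint_efforts': array([ -0.0286, -41.2877,  22.2192,   5.1857,  -0.4601,  -0.5441]), 'eef_pos': array([ 0.4586, -0.1873,  0.0759]), 'ee_rot': array([ 3.1412,  0.0001, -1.3952]), 'force': array([ 0.3165, -0.11  ,  0.5347]), 'moment': array([ 0.0135,  0.0856, -0.0103]), 'gripper_force': 0.0, 'width': 0.00011161269799613764}
['Unreachable', 'camera_model', 'get_state', 'grab_frame', 'hold_point_z', 'job_done']
[[ 0.7663 -0.148   0.    ]
 [ 0.7518 -0.4283  0.    ]]
```

View pics/w1.png

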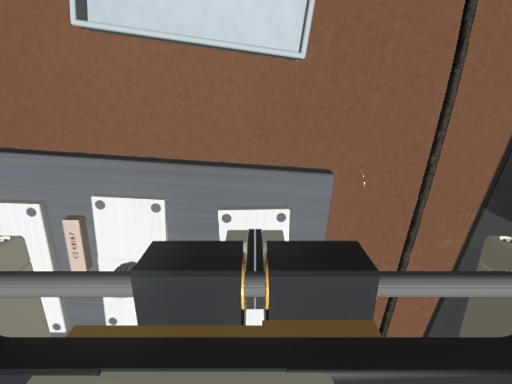

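>>> apply_moves:
  steps:
    - {"translation": [0,0,-0.01],"rotation": [0,0,0]}
    - {"translation": [0,0,-0.02],"rotation": [0,0,0]}
    - {"translation": [0,0,-0.03],"rotation": [0,0,0]}
    - {"translation": [0,0,-0.04],"rotation": [0,0,0]}
    - {"translation": [0,0,-0.05],"rotation": [0,0,0]}
    - {"translation": [0,0,-0.06],"rotation": [0,0,0]}
    - {"translation": [0,0,-0.07],"rotation": [0,0,0]}
    - {"translation": [0,0,-0.08],"rotation": [0,0,0]}
    - {"translation": [0,0,-0.09],"rotation": [0,0,0]}
    - {"translation": [0,0,-0.09],"rotation": [0,0,0]}

```text
t: 3.48
eef_pos: [0.4586, -0.1873, 0.0535]
ee_rot: [3.141, 0.0, -1.398]
force: [-0.6, -0.4, 0.6]
width: 0.0006
gripper_force: 0.0
```

>>> apply_moves:
  steps:
    - {"translation": [0,0,-0.002],"rotation": [0,0,0]}
    - {"translation": [0,0,-0.004],"rotation": [0,0,0]}
    - {"translation": [0,0,-0.006],"rotation": [0,0,0]}
    - {"translation": [0,0,-0.008],"rotation": [0,0,0]}
    - {"translation": [0,0,-0.01],"rotation": [0,0,0]}
    - {"translation": [0,0,-0.012],"rotation": [0,0,0]}
    - {"translation": [0,0,-0.014],"rotation": [0,0,0]}
    - {"translation": [0,0,-0.014],"rotation": [0,0,0]}
    - {"translation": [0,0,-0.014],"rotation": [0,0,0]}
    - {"translation": [0,0,-0.014],"rotation": [0,0,0]}

```text
t: 4.32
eef_pos: [0.4589, -0.1873, 0.0506]
ee_rot: [-3.142, -0.0, -1.397]
force: [0.4, -0.3, 0.5]
width: 0.0003
gripper_force: 0.0
```

>>> apply_moves:
  steps:
    - {"translation": [0,0,-0.001],"rotation": [0,0,0]}
    - {"translation": [0,0,-0.002],"rotation": [0,0,0]}
    - {"translation": [0,0,-0.003],"rotation": [0,0,0]}
    - {"translation": [0,0,-0.004],"rotation": [0,0,0]}
    - {"translation": [0,0,-0.005],"rotation": [0,0,0]}
    - {"translation": [0,0,-0.006],"rotation": [0,0,0]}
    - {"translation": [0,0,-0.007],"rotation": [0,0,0]}
    - {"translation": [0,0,-0.008],"rotation": [0,0,0]}
    - {"translation": [0,0,-0.009],"rotation": [0,0,0]}
    - {"translation": [0,0,-0.01],"rotation": [0,0,0]}

```text
t: 5.15
eef_pos: [0.4589, -0.1873, 0.0483]
ee_rot: [3.141, -0.0, -1.397]
force: [-2.1, 1.9, 6.7]
width: 0.0005
gripper_force: 3.6
```

>>> apply_moves:
  steps:
    - {"translation": [0,0,-0.001],"rotation": [0,0,0]}
    - {"translation": [0,0,-0.002],"rotation": [0,0,0]}
    - {"translation": [0,0,-0.002],"rotation": [0,0,0]}
    - {"translation": [0,0,-0.002],"rotation": [0,0,0]}
    - {"translation": [0,0,-0.002],"rotation": [0,0,0]}
    - {"translation": [0,0,-0.002],"rotation": [0,0,0]}
    - {"translation": [0,0,-0.002],"rotation": [0,0,0]}
    - {"translation": [0,0,-0.002],"rotation": [0,0,0]}
    - {"translation": [0,0,-0.002],"rotation": [0,0,0]}
    - {"translation": [0,0,-0.002],"rotation": [0,0,0]}

```text
t: 5.98
eef_pos: [0.4589, -0.1873, 0.0483]
ee_rot: [-3.141, -0.0, -1.397]
force: [-2.8, 1.6, 10.0]
width: 0.0007
gripper_force: 4.8
```

>>> apply_moves:
  steps:
    - {"translation": [0,0,0.02],"rotation": [0,0,0]}
    - {"translation": [0,0,0.05],"rotation": [0,0,0]}
    - {"translation": [0.05,0.005,0.068],"rotation": [0,0,-0.05]}
    - {"translation": [0.12,0.01,0.068],"rotation": [0,0,-0.1]}
    - {"translation": [0.2,0.015,0.068],"rotation": [0,0,-0.14]}
    - {"translation": [0.28,0.02,0.068],"rotation": [0,0,-0.14]}
    - {"translation": [0.348,0.024,0.068],"rotation": [0,0,-0.14]}
    - {"translation": [0.348,0.024,0.05],"rotation": [0,0,-0.14]}
    - {"translation": [0.348,0.024,0.03],"rotation": [0,0,-0.14]}
    - {"translation": [0.348,0.024,0.02],"rotation": [0,0,-0.14]}

```text
t: 6.82
eef_pos: [0.5449, -0.1812, 0.0518]
ee_rot: [3.14, 0.0, -1.471]
force: [0.4, 0.5, -0.1]
width: 0.0007
gripper_force: 0.0
```

>>> apply_moves:
  steps:
    - {"translation": [0,0,-0.002],"rotation": [0,0,0]}
    - {"translation": [0,0,-0.004],"rotation": [0,0,0]}
    - {"translation": [0,0,-0.006],"rotation": [0,0,0]}
    - {"translation": [0,0,-0.008],"rotation": [0,0,0]}
    - {"translation": [0,0,-0.01],"rotation": [0,0,0]}
    - {"translation": [0,0,-0.012],"rotation": [0,0,0]}
    - {"translation": [0,0,-0.014],"rotation": [0,0,0]}
    - {"translation": [0,0,-0.016],"rotation": [0,0,0]}
    - {"translation": [0,0,-0.018],"rotation": [0,0,0]}
    - {"translation": [0,0,-0.018],"rotation": [0,0,0]}

```text
t: 7.65
eef_pos: [0.5459, -0.1813, 0.048]
ee_rot: [-3.142, -0.0, -1.471]
force: [1.0, -0.1, 0.6]
width: 0.0001
gripper_force: 0.3
```

>>> apply_moves:
  steps:
    - {"translation": [0,0,-0.001],"rotation": [0,0,0]}
    - {"translation": [0,0,-0.002],"rotation": [0,0,0]}
    - {"translation": [0,0,-0.003],"rotation": [0,0,0]}
    - {"translation": [0,0,-0.004],"rotation": [0,0,0]}
    - {"translation": [0,0,-0.004],"rotation": [0,0,0]}
    - {"translation": [0,0,-0.004],"rotation": [0,0,0]}
    - {"translation": [0,0,-0.004],"rotation": [0,0,0]}
    - {"translation": [0,0,-0.004],"rotation": [0,0,0]}
    - {"translation": [0,0,-0.004],"rotation": [0,0,0]}
    - {"translation": [0,0,-0.004],"rotation": [0,0,0]}

```text
t: 8.48
eef_pos: [0.5459, -0.1813, 0.0471]
ee_rot: [-3.141, -0.0, -1.471]
force: [0.0, -1.7, 1.1]
width: 0.0005
gripper_force: 0.4
```

>>> apply_moves:
  steps:
    - {"translation": [0,0,-0.001],"rotation": [0,0,0]}
    - {"translation": [0,0,-0.002],"rotation": [0,0,0]}
    - {"translation": [0,0,-0.003],"rotation": [0,0,0]}
    - {"translation": [0,0,-0.004],"rotation": [0,0,0]}
    - {"translation": [0,0,-0.004],"rotation": [0,0,0]}
    - {"translation": [0,0,-0.004],"rotation": [0,0,0]}
    - {"translation": [0,0,-0.004],"rotation": [0,0,0]}
    - {"translation": [0,0,-0.004],"rotation": [0,0,0]}
    - {"translation": [0,0,-0.004],"rotation": [0,0,0]}
    - {"translation": [0,0,-0.004],"rotation": [0,0,0]}

```text
t: 9.32
eef_pos: [0.546, -0.1814, 0.0467]
ee_rot: [-3.141, -0.0, -1.471]
force: [-2.0, 0.0, 6.4]
width: 0.0003
gripper_force: 3.6
```

>>> apply_moves:
  steps:
    - {"translation": [0,0,-0.001],"rotation": [0,0,0]}
    - {"translation": [0,0,-0.001],"rotation": [0,0,0]}
    - {"translation": [0,0,-0.001],"rotation": [0,0,0]}
    - {"translation": [0,0,-0.001],"rotation": [0,0,0]}
    - {"translation": [0,0,-0.001],"rotation": [0,0,0]}
    - {"translation": [0,0,-0.001],"rotation": [0,0,0]}
    - {"translation": [0,0,-0.001],"rotation": [0,0,0]}
    - {"translation": [0,0,-0.001],"rotation": [0,0,0]}
    - {"translation": [0,0,-0.001],"rotation": [0,0,0]}
    - {"translation": [0,0,-0.001],"rotation": [0,0,0]}

```text
t: 10.15
eef_pos: [0.546, -0.1814, 0.0467]
ee_rot: [-3.141, -0.0, -1.471]
force: [-2.3, -0.7, 9.2]
width: 0.0002
gripper_force: 4.5
```

```bash
python3 -c "
from station import *
print(hold_point_z, get_state())"
```

```text
0.0188 {'t': 10.15, 'q': array([ 1.93107066e-02,  3.75303026e-01, -4.28729170e-01,  3.76009630e-04,
       -7.66213868e-01,  8.06720970e-02]), 'qd': array([-1.16509852e-03,  4.64014669e-04,  8.97334327e-05,  6.73582598e-04,
        9.17633432e-04,  5.49394818e-04]), 'joint_efforts': array([ 2.86122523e-01, -4.73107803e+01,  2.04923004e+01,  4.40366283e+00,
        9.72746909e-01, -1.40713103e-02]), 'eef_pos': array([ 0.54603312, -0.18138874,  0.04666975]), 'ee_rot': array([-3.14106524e+00, -3.04370111e-04, -1.47054274e+00]), 'force': array([-2.30278284, -0.71842226,  9.21413617]), 'moment': array([0.16906011, 1.06178998, 0.03793368]), 'gripper_force': 4.524176507256925, 'width': 0.00023237461799631326}
```

>>> apply_moves:
  steps:
    - {"translation": [0,0,0.004],"rotation": [0,0,0]}
    - {"translation": [0,0,0.008],"rotation": [0,0,0]}
    - {"translation": [0,0,0.014],"rotation": [0,0,0]}
    - {"translation": [0,0,0.04],"rotation": [0,0,0]}
    - {"translation": [0,0,0.08],"rotation": [0,0,0]}
    - {"translation": [0,0,0.12],"rotation": [0,0,0]}
    - {"translation": [0,0,0.16],"rotation": [0,0,0]}
    - {"translation": [-0.005,0.06,0.17],"rotation": [0,0,0]}
    - {"translation": [-0.012,0.12,0.17],"rotation": [0,0,0]}
    - {"translation": [-0.018,0.179,0.17],"rotation": [0,0,0]}

```text
t: 10.98
eef_pos: [0.5418, -0.1362, 0.0898]
ee_rot: [-3.14, -0.0, -1.472]
force: [-1.1, -0.7, -0.1]
width: 0.0007
gripper_force: 0.0
```

>>> apply_moves:
  steps:
    - {"translation": [0,0,0],"rotation": [0,0,0]}
    - {"translation": [0,0,0],"rotation": [0,0,0]}
    - {"translation": [0,0,0],"rotation": [0,0,0]}
    - {"translation": [0,0,0],"rotation": [0,0,0]}
    - {"translation": [0,0,0],"rotation": [0,0,0]}
    - {"translation": [0,0,0],"rotation": [0,0,0]}
    - {"translation": [0,0,0],"rotation": [0,0,0]}
    - {"translation": [0,0,0],"rotation": [0,0,0]}
    - {"translation": [0,0,0],"rotation": [0,0,0]}
    - {"translation": [0,0,0],"rotation": [0,0,0]}
  jaw: 0.36

```text
t: 11.82
eef_pos: [0.5414, -0.1366, 0.0883]
ee_rot: [3.141, -0.0, -1.471]
force: [0.7, -0.2, -0.2]
width: 0.0278
gripper_force: 0.0
```

```bash
python3 - <<'E'
from h import *
import cv2
print(camera_model("wrist"));cv2.imwrite("pics/w2.png",grab_frame("wrist"))
im=grab_frame("top")[125:251,212:380]
cv2.imwrite("pics/t2.png",cv2.resize(im,None,fx=4.7,fy=4.7,interpolation=cv2.INTER_CUBIC))
E
```

```text
{'fx': 290.72708632530515, 'fy': 290.72708632530515, 'cx': 254.53687121337686, 'cy': 191.61302347035812, 'xyz': array([ 0.55006151, -0.22136239,  0.2457079 ]), 'rotation': array([ 2.82953135e+00,  1.65291624e-04, -3.04114092e+00])}
```

View pics/w2.png

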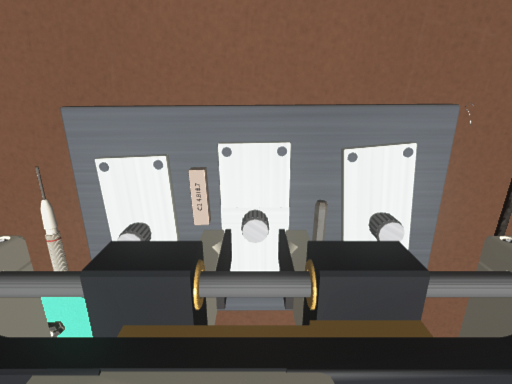

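>>> apply_moves:
  steps:
    - {"translation": [0,0,-0.02],"rotation": [0,0,0]}
    - {"translation": [0,0,-0.04],"rotation": [0,0,0]}
    - {"translation": [0,0,-0.06],"rotation": [0,0,0]}
    - {"translation": [0,0,-0.08],"rotation": [0,0,0]}
    - {"translation": [0,0,-0.1],"rotation": [0,0,0]}
    - {"translation": [0,0,-0.12],"rotation": [0,0,0]}
    - {"translation": [0,0,-0.13],"rotation": [0,0,0]}
    - {"translation": [0,0,-0.14],"rotation": [0,0,0]}
    - {"translation": [0,0,-0.15],"rotation": [0,0,0]}
    - {"translation": [0,0,-0.15],"rotation": [0,0,0]}

```text
t: 12.75
eef_pos: [0.5412, -0.1365, 0.0503]
ee_rot: [3.141, 0.0, -1.471]
force: [-0.0, 0.1, 0.3]
width: 0.0281
gripper_force: 0.0
```

>>> apply_moves:
  steps:
    - {"translation": [0,0,0],"rotation": [0,0,0]}
    - {"translation": [0,0,0],"rotation": [0,0,0]}
    - {"translation": [0,0,0],"rotation": [0,0,0]}
    - {"translation": [0,0,0],"rotation": [0,0,0]}
    - {"translation": [0,0,0],"rotation": [0,0,0]}
    - {"translation": [0,0,0],"rotation": [0,0,0]}
    - {"translation": [0,0,0],"rotation": [0,0,0]}
    - {"translation": [0,0,0],"rotation": [0,0,0]}
    - {"translation": [0,0,0],"rotation": [0,0,0]}
    - {"translation": [0,0,0],"rotation": [0,0,0]}
  jaw: 1
  newtons: 25

```text
t: 13.58
eef_pos: [0.5415, -0.1365, 0.051]
ee_rot: [-3.141, -0.0, -1.471]
force: [-0.8, 0.3, 3.0]
width: 0.017
gripper_force: 25.0
```

>>> apply_moves:
  steps:
    - {"translation": [0,0,0.01],"rotation": [0,0,0]}
    - {"translation": [0,0,0.03],"rotation": [0,0,0]}
    - {"translation": [0,0,0.06],"rotation": [0,0,0]}
    - {"translation": [0,0,0.1],"rotation": [0,0,0]}
    - {"translation": [0,0,0.14],"rotation": [0,0,0]}
    - {"translation": [0,0,0.18],"rotation": [0,0,0]}
    - {"translation": [0,0,0.22],"rotation": [0,0,0]}
    - {"translation": [0,0,0.26],"rotation": [0,0,0]}
    - {"translation": [0,0,0.29],"rotation": [0,0,0]}
    - {"translation": [0,0,0.3],"rotation": [0,0,0]}

```text
t: 14.42
eef_pos: [0.5422, -0.1365, 0.1277]
ee_rot: [-3.139, -0.0, -1.471]
force: [-1.1, -0.2, -1.4]
width: 0.0172
gripper_force: 25.0
```

>>> apply_moves:
  steps:
    - {"translation": [-0.003,-0.03,0],"rotation": [0,0,0.06]}
    - {"translation": [-0.006,-0.07,0],"rotation": [0,0,0.16]}
    - {"translation": [-0.01,-0.11,0],"rotation": [0,0,0.26]}
    - {"translation": [-0.013,-0.15,0],"rotation": [0,0,0.36]}
    - {"translation": [-0.016,-0.2,0],"rotation": [0,0,0.46]}
    - {"translation": [-0.02,-0.24,0],"rotation": [0,0,0.56]}
    - {"translation": [-0.024,-0.28,0],"rotation": [0,0,0.66]}
    - {"translation": [-0.028,-0.32,0],"rotation": [0,0,0.76]}
    - {"translation": [-0.032,-0.37,0],"rotation": [0,0,0.86]}
    - {"translation": [-0.035,-0.42,0],"rotation": [0,0,0.96]}

```text
t: 15.25
eef_pos: [0.5323, -0.2419, 0.1255]
ee_rot: [3.141, 0.001, -0.965]
force: [0.5, -0.0, -1.6]
width: 0.0168
gripper_force: 25.0
```

>>> apply_moves:
  steps:
    - {"translation": [-0.003,-0.04,0],"rotation": [0,0,0.1]}
    - {"translation": [-0.006,-0.08,0],"rotation": [0,0,0.2]}
    - {"translation": [-0.01,-0.12,0],"rotation": [0,0,0.3]}
    - {"translation": [-0.013,-0.16,0],"rotation": [0,0,0.4]}
    - {"translation": [-0.016,-0.2,0],"rotation": [0,0,0.5]}
    - {"translation": [-0.02,-0.24,0],"rotation": [0,0,0.6]}
    - {"translation": [-0.024,-0.28,0],"rotation": [0,0,0.7]}
    - {"translation": [-0.028,-0.32,0],"rotation": [0,0,0.8]}
    - {"translation": [-0.032,-0.37,0],"rotation": [0,0,0.88]}
    - {"translation": [-0.035,-0.41,0],"rotation": [0,0,0.96]}

```text
t: 16.08
eef_pos: [0.5236, -0.3446, 0.1255]
ee_rot: [3.142, 0.001, -0.463]
force: [-0.1, 0.5, -2.1]
width: 0.0174
gripper_force: 25.0
```

>>> apply_moves:
  steps:
    - {"translation": [0,0,0],"rotation": [0,0,0.1]}
    - {"translation": [0,0,0],"rotation": [0,0,0.2]}
    - {"translation": [0,0,0],"rotation": [0,0,0.3]}
    - {"translation": [0,0,0],"rotation": [0,0,0.4]}
    - {"translation": [0,0,-0.02],"rotation": [0,0,0.5]}
    - {"translation": [0,0,-0.06],"rotation": [0,0,0.6]}
    - {"translation": [0,0,-0.1],"rotation": [0,0,0.7]}
    - {"translation": [0,0,-0.14],"rotation": [0,0,0.8]}
    - {"translation": [0,0,-0.17],"rotation": [0,0,0.9]}
    - {"translation": [0,0,-0.18],"rotation": [0,0,0.96]}

```text
t: 16.92
eef_pos: [0.5229, -0.3436, 0.079]
ee_rot: [-3.14, 0.003, 0.04]
force: [-1.0, -0.1, -2.9]
width: 0.0174
gripper_force: 25.0
```

```bash
python3 - <<'E'
from h import *
import cv2
print(camera_model("wrist"),get_state());cv2.imwrite("pics/w3.png",grab_frame("wrist"))
E
```

```text
{'fx': 290.72708632530515, 'fy': 290.72708632530515, 'cx': 254.53687121337686, 'cy': 191.61302347035812, 'xyz': array([ 0.60749276, -0.34161474,  0.23624104]), 'rotation': array([ 2.82619977e+00,  1.64964952e-04, -1.53055629e+00])} {'t': 16.9167, 'q': array([-2.70053526e-01,  4.07313659e-01, -2.79803190e-01, -5.65355978e-04,
       -8.86502442e-01,  1.88086175e+00]), 'qd': array([ 1.32743998e-04,  2.32111193e-02, -1.63331709e-02,  4.77100083e-03,
        4.69980959e-02,  3.42628550e-01]), 'joint_efforts': array([  0.05999066, -58.41641307,  25.2263242 ,   6.05606005,
         0.21984395,  -0.25759181]), 'eef_pos': array([ 0.52287263, -0.34358042,  0.07899226]), 'ee_rot': array([-3.14031506e+00,  2.55506327e-03,  3.96555361e-02]), 'force': array([-0.97858175, -0.11765744, -2.89844562]), 'moment': array([-0.09708327,  0.1633071 , -0.02652566]), 'gripper_force': 24.99964714050293, 'width': 0.017415253876442292}
```

View pics/w3.png

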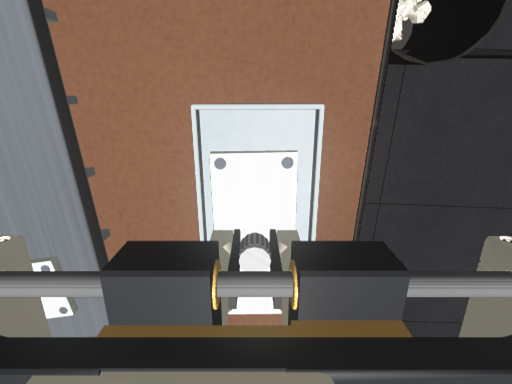

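```bash
python3 - <<'E'
from h import *
c=camera_model("wrist");M=R.from_euler('xyz',c['rotation']).as_matrix()
for p in [(.578,-.344,.076),(.468,-.344,.076),(.4457,-.347,.02),(.602,-.342,.02)]:
    d=M.T@(np.array(p)-c['xyz']);print(p,d[:2]/d[2]*c['fx']+[c['cx'],c['cy']])
print(get_state()['eef_pos'])
E
```

```text
(0.578, -0.344, 0.076) [256.82548362 152.75803574]
(0.468, -0.344, 0.076) [249.6491695 314.8086715]
(0.4457, -0.347, 0.02) [253.16477112 290.2812316 ]
(0.602, -0.342, 0.02) [254.92491929 104.88395635]
[ 0.5228695  -0.34358386  0.07899798]
```

>>> apply_moves:
  steps:
    - {"translation": [0,0,-0.03],"rotation": [0,0,0]}
    - {"translation": [0,0,-0.06],"rotation": [0,0,0]}
    - {"translation": [0,0,-0.09],"rotation": [0,0,0]}
    - {"translation": [0,0,-0.12],"rotation": [0,0,0]}
    - {"translation": [0,0,-0.15],"rotation": [0,0,0]}
    - {"translation": [0,0,-0.18],"rotation": [0,0,0]}
    - {"translation": [0,0,-0.2],"rotation": [0,0,0]}
    - {"translation": [0,0,-0.22],"rotation": [0,0,0]}
    - {"translation": [0,0,-0.24],"rotation": [0,0,0]}
    - {"translation": [0,0,-0.24],"rotation": [0,0,0]}

```text
t: 17.8
eef_pos: [0.5233, -0.3438, 0.0197]
ee_rot: [-3.141, 0.001, 0.037]
force: [-0.7, -0.4, -2.9]
width: 0.017
gripper_force: 25.0
```

>>> apply_moves:
  steps:
    - {"translation": [0,0,-0.002],"rotation": [0,0,0]}
    - {"translation": [0,0,-0.004],"rotation": [0,0,0]}
    - {"translation": [0,0,-0.006],"rotation": [0,0,0]}
    - {"translation": [0,0,-0.008],"rotation": [0,0,0]}
    - {"translation": [0,0,-0.01],"rotation": [0,0,0]}
    - {"translation": [0,0,-0.011],"rotation": [0,0,0]}
    - {"translation": [0,0,-0.012],"rotation": [0,0,0]}
    - {"translation": [0,0,-0.012],"rotation": [0,0,0]}
    - {"translation": [0,0,-0.012],"rotation": [0,0,0]}
    - {"translation": [0,0,-0.012],"rotation": [0,0,0]}

```text
t: 18.63
eef_pos: [0.5239, -0.344, 0.0178]
ee_rot: [3.142, -0.0, 0.037]
force: [0.7, -0.6, -2.0]
width: 0.0173
gripper_force: 25.0
```

>>> apply_moves:
  steps:
    - {"translation": [0,0,-0.001],"rotation": [0,0,0]}
    - {"translation": [0,0,-0.003],"rotation": [0,0,0]}
    - {"translation": [0,0,-0.005],"rotation": [0,0,0]}
    - {"translation": [0,0,-0.007],"rotation": [0,0,0]}
    - {"translation": [0,0,-0.009],"rotation": [0,0,0]}
    - {"translation": [0,0,-0.01],"rotation": [0,0,0]}
    - {"translation": [0,0,-0.011],"rotation": [0,0,0]}
    - {"translation": [0,0,-0.012],"rotation": [0,0,0]}
    - {"translation": [0,0,-0.013],"rotation": [0,0,0]}
    - {"translation": [0,0,-0.014],"rotation": [0,0,0]}

```text
t: 19.47
eef_pos: [0.5239, -0.344, 0.0143]
ee_rot: [-3.142, 0.0, 0.037]
force: [0.3, -0.5, -1.4]
width: 0.017
gripper_force: 25.0
```

>>> apply_moves:
  steps:
    - {"translation": [0,0,-0.0005],"rotation": [0,0,0]}
    - {"translation": [0,0,-0.001],"rotation": [0,0,0]}
    - {"translation": [0,0,-0.0015],"rotation": [0,0,0]}
    - {"translation": [0,0,-0.002],"rotation": [0,0,0]}
    - {"translation": [0,0,-0.0025],"rotation": [0,0,0]}
    - {"translation": [0,0,-0.003],"rotation": [0,0,0]}
    - {"translation": [0,0,-0.003],"rotation": [0,0,0]}
    - {"translation": [0,0,-0.003],"rotation": [0,0,0]}
    - {"translation": [0,0,-0.003],"rotation": [0,0,0]}
    - {"translation": [0,0,-0.003],"rotation": [0,0,0]}

```text
t: 20.3
eef_pos: [0.5239, -0.3441, 0.014]
ee_rot: [3.141, -0.0, 0.037]
force: [-2.3, 1.5, 5.3]
width: 0.0173
gripper_force: 25.0
```

>>> apply_moves:
  steps:
    - {"translation": [0,0,0.001],"rotation": [0,0,0]}
    - {"translation": [0,0,0.002],"rotation": [0,0,0]}
    - {"translation": [0,0,0.002],"rotation": [0,0,0]}
    - {"translation": [0,0,0.002],"rotation": [0,0,0]}
    - {"translation": [0,0,0.002],"rotation": [0,0,0]}
    - {"translation": [0,0,0.002],"rotation": [0,0,0]}
    - {"translation": [0,0,0.002],"rotation": [0,0,0]}
    - {"translation": [0,0,0.002],"rotation": [0,0,0]}
    - {"translation": [0,0,0.002],"rotation": [0,0,0]}
    - {"translation": [0,0,0.002],"rotation": [0,0,0]}
  jaw: 0.36

```text
t: 21.13
eef_pos: [0.5239, -0.344, 0.0141]
ee_rot: [3.142, 0.0, 0.037]
force: [0.7, -0.4, 0.5]
width: 0.0279
gripper_force: 0.0
```

>>> apply_moves:
  steps:
    - {"translation": [0,0,0.02],"rotation": [0,0,0]}
    - {"translation": [0,0,0.05],"rotation": [0,0,0]}
    - {"translation": [0,0,0.09],"rotation": [0,0,0]}
    - {"translation": [0,0,0.14],"rotation": [0,0,0]}
    - {"translation": [0,0,0.19],"rotation": [0,0,0]}
    - {"translation": [0,0,0.24],"rotation": [0,0,0]}
    - {"translation": [0,0,0.3],"rotation": [0,0,0]}
    - {"translation": [0,0,0.38],"rotation": [0,0,0]}
    - {"translation": [0,0,0.46],"rotation": [0,0,0]}
    - {"translation": [0,0,0.5],"rotation": [0,0,0]}

```text
t: 21.97
eef_pos: [0.5251, -0.3447, 0.143]
ee_rot: [3.14, -0.004, 0.038]
force: [0.1, 0.0, -0.2]
width: 0.0281
gripper_force: 0.0
```

>>> apply_moves:
  steps:
    - {"translation": [-0.05,-0.05,0.02],"rotation": [0,0,0]}
    - {"translation": [-0.1,-0.1,0.04],"rotation": [0,0,0]}
    - {"translation": [-0.15,-0.15,0.06],"rotation": [0,0,0]}
    - {"translation": [-0.2,-0.2,0.08],"rotation": [0,0,0]}
    - {"translation": [-0.25,-0.25,0.1],"rotation": [0,0,0]}
    - {"translation": [-0.3,-0.3,0.1],"rotation": [0,0,0]}
    - {"translation": [-0.35,-0.35,0.1],"rotation": [0,0,0]}
    - {"translation": [-0.4,-0.4,0.1],"rotation": [0,0,0]}
    - {"translation": [-0.4,-0.4,0.1],"rotation": [0,0,0]}
    - {"translation": [-0.4,-0.4,0.1],"rotation": [0,0,0]}

```text
t: 22.8
eef_pos: [0.4233, -0.4445, 0.1645]
ee_rot: [3.141, -0.001, 0.036]
force: [0.3, 0.3, 0.1]
width: 0.0282
gripper_force: 0.0
```

```bash
python3 - <<'E'
from h import *
import cv2
im=grab_frame("top")[110:261,195:380]
cv2.imwrite("pics/t4.png",cv2.resize(im,None,fx=3.9,fy=3.9,interpolation=cv2.INTER_CUBIC))
E
```

```text
(no output)
```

View pics/t4.png

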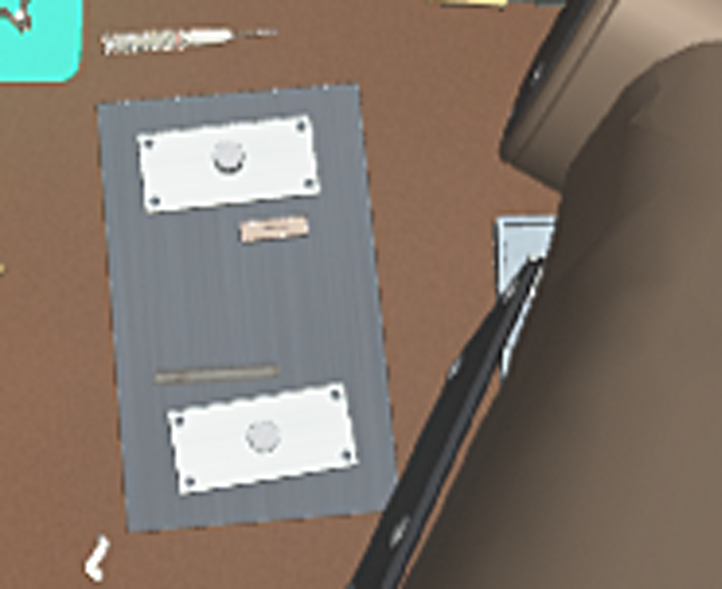

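The covers, rod and bar on the surface plate have not moved. The arm hides the tray, so I'll check it with the scene camera.

```bash
python3 - <<'E'
from station import *
import cv2
cv2.imwrite("pics/s4.png",grab_frame("scene"));cv2.imwrite("pics/w4.png",grab_frame("wrist"))
a=cv2.imread("pics/s4.png");b=cv2.imread("pics/w4.png")
cv2.imwrite("pics/sw.png",cv2.resize(cv2.hconcat([a,b]),(800,300)))
E
```

```text
(no output)
```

View pics/sw.png

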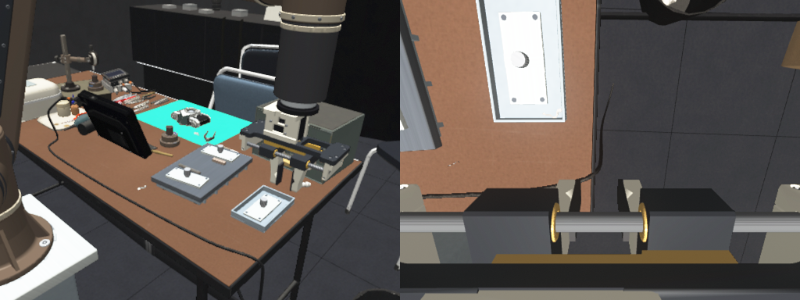

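The cover lies flat in the tray with its knob up and centred (wrist view, knob at about (520,60)). The gripper is clear of everything.

```bash
python3 -c "
from station import *
print(job_done())"
```

```text
the job is handed in; nothing more can be done
None
```

The middle cover was the one that rocked: its end sank about 1.6 mm at the finger under about 1 N. I held it rocked over for about 0.8 s at up to about 9 N, then set it flat, knob up, in the reject tray; the nearest cover stayed firm at 10 N, the farthest needed no pressing, and neither they, the rod nor the bar moved, nor did I go near the anvil.

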